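# Clamp a block with the push-button lever press

## Robot

A 6-joint arm with a two-finger parallel gripper is mounted at the origin on a cart in front of the work surface, level with it; the furniture and walls round the work are solid. World frame = base frame: x ahead of the robot, y to its left, z up, the work surface at z = 0. Lengths are in mm, angles in rad, forces in N, time in s.
With the tool pointing down it reaches from about 300 to 950 mm from the base axis. Payload 3.1 kg.
Tool frame: the origin (TCP) lies on the centre line of the jaws, within the pads' length; the fingertips stand 8 mm ahead of it and the grasp point (between the pads) lies 11 mm behind it; z points along the fingers, y is the line along which they close (so a half turn about z gives the same grasp; the last joint's range is limited). The gripper opens to 85 mm and grips with 20 to 120 N. Pads are 22 mm wide; open, the fingers measure 114 mm over their backs; the gripper's body (76 mm by 85 mm) begins 54 mm behind the grasp point. The pads swing forward as they close: fully open they stand 13 mm farther back than shut.
Start: joints at [1.275, 0.308, 1.634, -0, 1.2, -0.07], TCP at [139.955, 609.134, 200.372] pointing down, gripper open.
Joint ranges: [-3.06, 3.06], [-0.79, 1.96], [0.05, 2.63], [-1.19, 4.34], [0.05, 2.64], [-2.94, 2.94]. Speed limits (rad/s): [2.79, 2.79, 3.14, 3.14, 3.14, 3.14].

## Interface

Orientations are given as a rotation vector (axis times angle).
In Python, from rig import bot, vision gives the robot as it stands.
- The arm moves only by the shell command python3 -m pendant 'ROWS' [FORCE]. ROWS is JSON, a list of rows, each an object with "gripper": the closure in counts, from 0 (fully open) to 255 (shut); "offset": the shift along the tool's x, y, z in units of 30 mm (1.0 is 30 mm), a list of three; "turn": the turn, a rotation vector about the tool's x, y, z in units of 5 degrees (1.0 is 5 degrees), a list of three. A call has 1 to 12 rows; each row shifts and turns the commanded pose from where the row before left it, along the tool's axes as they then stand; what a row does not reach is not made up. A row lasts 1/10 s, in which the tool goes at most 50 mm and 8.59 degrees, less where a joint would pass 70% of its speed; a pose out of reach is approached as far as the arm can. A call is refused whole if a number of a shift passes 1 or a number of a turn 1, either way. A call with a gripper value outside its range is refused whole. The fingers move at their own pace and stop on an object; FORCE is the grip in N (left out, the last holds). Time passes only in rows, so rows that do not move let the fingers close. It gives the time, the measured TCP pose, the force, the opening and the grip force at its end, in the units of the state.
- bot.state(): the state, without advancing time (a new reading comes with each control period).
- vision.read_camera(name): name is "scene" or "top"; returns (picture, depth): 420x560x3 uint8, red, green, blue; 420x560 float32, mm along the optical axis (not along the pixel's ray), 0 where there is no reading.
- vision.calibration(name): a dict with "fovy" (degrees; the focal length in pixels is half the picture's height over the tangent of half this angle, whatever the lens; pixels are square), "cx", "cy" (the principal point, pixels), "R" (3x3) and "t" (3): a world point X has camera coordinates R X + t. Camera axes: x right, y down, z forward; pixel columns grow to the right and rows downward; lengths in mm; the calibration is good to about 2 mm. A picture is of the moment at which its call begins. calibration takes no time and is no camera call.
- bot.hand_in(): hands the job in; it is judged then, once.
The state is a dict: "clock": time; "q": joint angles; "joint_vel": joint speeds; "joint_torque": joint torques, N m; "ee_pos": TCP position; "eef_rot": TCP orientation; "ft_force": force on the tool from outside, world axes, zero at the start; "ft_torque": the same for the moment, N m; "finger_gap": finger opening in mm; "grasp_force": force on a finger pad.
Only numpy, scipy, OpenCV 4.12 (cv2) and the standard library are available. Lean on these libraries where they do the work, as an engineer would, in place of code of your own. Each camera call takes 0.05 s, during which the arm holds its last target. There are 200 camera calls.

## Task

Clamp the aluminium block in the small lever press: keep the release button in the side of the lever's grip squeezed in while you swing the lever down until the sprung foot has met the block and is pushed in by a good half of its spring travel, short of bottoming (the lever springs back a little as it locks). Then let the button go so that the latch drops into a hole of the quadrant and the lever stays locked there, clamping the block, and take your hand off. Do not shift the block from its place or ram the foot onto it.

Things in the scene. Friction and masses are not known exactly. Their poses are not given: they have to be found in the camera images.
- hold_down: lever press fixed to the table: grey base 220 x 100 x 12 mm; origin at the centre of its underside. Its +x points from the lever's grip to the pivot (away from the operator), +z up; the lever swings in its own x-z plane.
- lever_pivot (a point): point on the lever's hinge axis in the lever's mid plane, 70 mm along the base's +x from its origin and 110 mm above its underside; axes as the base.
- quadrant_mid (a point): middle of the quadrant, a steel arc of 120 mm radius about the pivot, 6 mm thick, fixed upright 23.5 mm to the -y side of the swing plane, its top about 215 mm above the table. It has a row of holes 0.08 rad apart along the whole swing, in which the lever's latch pin locks; axes as the base.
- lever (a joint): lever angle, rad: at 0 it rises from the pivot towards the operator 0.85 rad above level; grows as it swings down (level at 0.85, stop at 0.98). Starts locked in an upper hole, at 0 to 0.35. Pin in a hole: under 0.03 rad of play. Button in: it swings, damped by about 1.5 N m s/rad, and slowly sinks by its weight (1 to 2 N at the grip). The foot first meets the block at about 0.5 to 0.8.
- grip_centre (a point): middle of the lever's black rubber grip, at the button, on the lever's centre line, 210 mm from the pivot. The grip is 80 mm long (ends 35 mm beyond this point), 30 mm high and 24 mm wide across the swing plane. Its axes turn with the lever: x along the lever towards the pivot, y along the hinge axis (the base's y).
- release_button (a joint): travel of the release button, a grey plate 44 x 18 mm in the grip's -y side, m: 0 out, 0.008 fully in. Grip and button measure 33.5 mm over both when out, 25.5 mm when in. Sprung, 6 to 10 N; can be squeezed in. It draws the latch pin: clear of the quadrant above 0.006, locked in a hole below 0.0035 (as a rule 0); let go between holes, the pin rubs on the arc and clicks in at the next hole.
- foot_stem (a point): point on the lever's centre line 100 mm from the pivot, above the sprung foot, a black round pad of 28 mm. The foot's sleeve is screwed out differently each time (not given): the pad's underside lies 53 to 71 mm below this point, so contact must be felt or seen. Spring: 6 N at first, 1 N more per mm, 20 mm travel, then solid; felt at the grip at a little under half, upward.
- work_plate: steel plate 80 x 90 x 28 mm fixed on the base under the foot; origin at the centre of its underside. The block lies on it. When the button is let go, the foot's spring pushes the lever back up by as much as one hole (8 mm of foot travel) before the latch pin catches.
- block: loose aluminium block, 40 x 55 mm and 28 mm high, about 0.16 kg, already in place on the work plate under the foot; origin at the centre of its underside.

How it is judged (in metres and radians):
On the way, in this order (a step that is already met when the one before it is completed fails the run):
1. the release button is squeezed in by the fingers and the lever swings down from its hole (value of joint release_button above 0.004 m and contact force between the fingers and release_button above 2 N and value of joint lever above 0.45 rad), for 0.1 s.
2. the foot presses the block onto the work plate (contact force between block and work_plate above 9 N), for 0.1 s.
At the end, for the whole second after the job is handed in: The lever is down and at rest, its latch pin locked in a hole (button out to within 3.5 mm), the block lies within 12 mm of where it was and is pressed on the work plate with 8 to 27 N (the block's weight of about 1.6 N included, so the foot is neither barely touching nor bottomed) (contact force between block and work_plate between 8 and 27 N and value of joint release_button below 0.0035 m and value of joint lever above 0.5 rad and velocity of joint lever between -0.03 and 0.03 rad/s and distance of block from where it was at the start of the episode below 0.012 m).
It fails at once if the foot is rammed onto the block (over 45 N on the work plate) (contact force between block and work_plate above 45 N).
It fails at once if the block is shifted by more than 20 mm (distance of block from where it was at the start of the episode above 0.02 m).
It also fails if it takes over 48 s, if anything falls off the work surface, if the arm or the gripper's body presses on something with over 40 N, if the wrist force passes 120 N, or if a joint passes its speed limit or range.

## Working session

There is one attempt and no reset: what is moved stays moved. The work goes in short steps, Python scripts to look and compute and a shell command to move; the robot and the scene stay as the last step left them, time stands still between calls to the robot, and variables do not carry over. Pictures are saved under pics/ and viewed, at most 10 in all, crops included, and the job is handed in when it is done.

```bash
mkdir -p pics; ls; python3 - <<'E'
from rig import bot, vision
import cv2,numpy as np
for n in("scene","top"):
    p,d=vision.read_camera(n); cv2.imwrite(f"pics/{n}0.png",p[:,:,::-1]); np.savez(f"{n}0.npz",p=p,d=d)
    c=vision.calibration(n); print(n,c, (d>0).mean())
print(bot.state())
E
```

```text
pics
scene {'fovy': 57.11946345887132, 'cx': 276.6159494963126, 'cy': 208.67289778780312, 'R': array([[-0.90846534, -0.41794026, -0.0040831 ],
       [-0.21745846,  0.48098117, -0.84933441],
       [ 0.35693494, -0.77070296, -0.52783936]]), 't': array([590.59813851, 269.31873096, 775.1555805 ])} 0.9958673469387755
top {'fovy': 42.26554979387447, 'cx': 280.75898423801016, 'cy': 210.52444894991592, 'R': array([[ 0.0234785 , -0.99959881,  0.01584264],
       [-0.9892793 , -0.02551503, -0.14378963],
       [ 0.14413616, -0.01229683, -0.98948146]]), 't': array([ 37.03809997, 662.5119908 , 914.23690713])} 0.9959651360544217
{'clock': 0.1, 'q': array([ 1.27530618e+00,  3.08895854e-01,  1.63507613e+00, -8.59578788e-06,
        1.19971931e+00, -6.96792636e-02]), 'joint_vel': array([-0.00023958,  0.0003459 , -0.00364293, -0.00018283,  0.00034688,
       -0.00024068]), 'joint_torque': array([-9.30478236e-04, -4.16410875e+01, -2.77642536e+01, -1.45299418e-04,
        4.15318718e-03,  5.84015865e-06]), 'ee_pos': array([139.71193741, 608.34003267, 199.26770686]), 'eef_rot': array([-0.35390268, -3.12121806,  0.00324365]), 'ft_force': array([-0.16989443, -0.3332921 , -0.78589246]), 'ft_torque': array([-0.02229659, -0.02545222, -0.00623142]), 'grasp_force': 0.0, 'finger_gap': 85.40353985741982}
```

View pics/scene0.png

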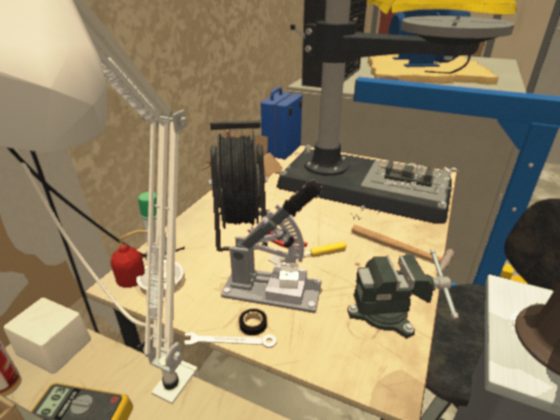

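View pics/top0.png

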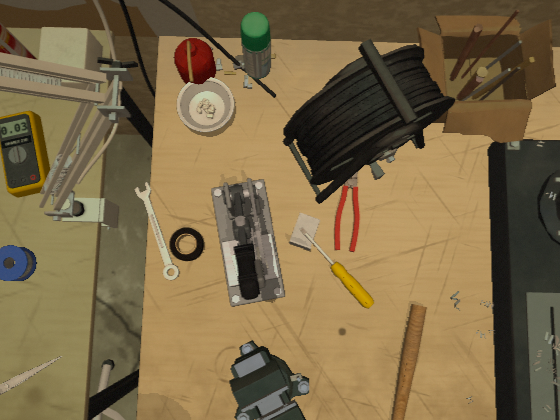

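The scene view shows the press at about (275,260) with its lever up and grip at (305,195). In the top view the base has corners near (215,183), (262,180), (284,297) and (231,305), the grip is at (246,270), and the pivot end points up (+x).

```bash
cat > h.py <<'E'
import numpy as np,cv2
from rig import bot,vision
def cal(n):
    c=vision.calibration(n); f=210/np.tan(np.radians(c["fovy"])/2); return c,f
def pts(n,d):
    c,f=cal(n); v,u=np.mgrid[0:420,0:560]
    P=np.stack([(u-c["cx"])/f*d,(v-c["cy"])/f*d,d],-1)
    return (P-np.array(c["t"]))@np.array(c["R"])
def plane(n,u,v,z):
    c,f=cal(n); R=np.array(c["R"]); o=-R.T@c["t"]; r=R.T@np.array([(u-c["cx"])/f,(v-c["cy"])/f,1]); return o+r*(z-o[2])/r[2]
E
python3 - <<'E'
from h import *
t=np.load("top0.npz"); X=pts("top",t["d"]); p=t["p"]
roi=np.zeros((420,560),bool); roi[170:315,205:295]=1
m=roi&(abs(X[...,2]-12)<4)
m=cv2.morphologyEx(m.astype(np.uint8),cv2.MORPH_OPEN,np.ones((3,3)))
q=X[m>0][:,:2].astype(np.float32); r=cv2.minAreaRect(q); print("base",r,cv2.boxPoints(r).tolist())
dk=roi&(p.max(-1)<50)&(X[...,2]>100); dk=cv2.morphologyEx(dk.astype(np.uint8),cv2.MORPH_OPEN,np.ones((3,3)))
n,l,s,_=cv2.connectedComponentsWithStats(dk)
for i in range(1,n):
    if s[i,4]<30: continue
    q=X[l==i]; print(s[i],q.mean(0),np.percentile(q,[2,98],axis=0).round(1).tolist())
S=np.load("scene0.npz"); Y=pts("scene",S["d"]); 
print("table z",np.median(X[300:320,300:330,2]))
im=cv2.resize(p[170:315,200:300,::-1],None,fx=4,fy=4,interpolation=cv2.INTER_CUBIC)
im2=cv2.resize(S["p"][170:315,215:330,::-1],None,fx=3.4,fy=4,interpolation=cv2.INTER_CUBIC)
cv2.imwrite("pics/c1.png",np.hstack([im,im2]))
E
```

```text
base ((608.5921630859375, 113.20428466796875), (219.4882049560547, 99.86685180664062), 11.800920486450195) [[490.95562744140625, 139.63836669921875], [511.37957763671875, 41.882286071777344], [726.2286987304688, 86.77020263671875], [705.8047485351562, 184.52627563476562]]
[235 244  25  55 971] [546.98821456  99.02505068 276.39250991] [[512.6, 84.6, 241.1], [583.1, 115.4, 299.3]]
table z -0.002820692802088847
```

View pics/c1.png

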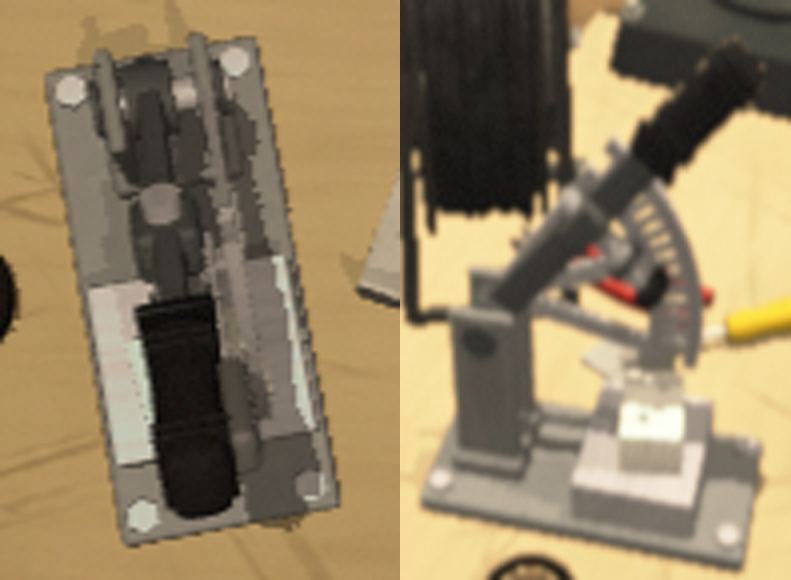

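The crop shows the grip's end at lower left of the top view, with the button and quadrant on its right (-y) side. The base fits 219.5 x 99.9 mm, as given. Next I refine the lever angle, check the corridor and work out the approach.

```bash
cat >> h.py <<'E'
from scipy.spatial.transform import Rotation as Ro
yaw=np.radians(11.8); bx=np.array([np.cos(yaw),np.sin(yaw),0]); by=np.array([-bx[1],bx[0],0]); Z=np.array([0,0,1.])
O=np.array([608.6,113.2,0]); PV=O+70*bx+110*Z
def grip(a): return PV+210*(-np.cos(a)*bx+np.sin(a)*Z)
def toolrot(tilt): # tip towards robot by tilt
    R0=np.array([-bx,by,-Z]).T
    return Ro.from_matrix(R0)*Ro.from_rotvec([0,tilt,0])
def tcp_to(P,Rt): # offset (mm) in present tool axes, turn in tool axes deg
    s=bot.state(); R=Ro.from_rotvec(s["eef_rot"]); 
    return R.inv().apply(P-s["ee_pos"]), np.degrees((R.inv()*Rt).as_rotvec())
E
python3 - <<'E'
from h import *
t=np.load("top0.npz"); X=pts("top",t["d"]); S=np.load("scene0.npz"); Y=pts("scene",S["d"])
for W,p in((X,t["p"]),(Y,S["p"])):
    rel=W-PV; h=-(rel@bx); y=rel@by; z=rel[...,2]
    r=np.hypot(h,z); m=(r>168)&(r<250)&(abs(y)<16)&(h>60)&(z>0)&(p.max(-1)<60)
    A=np.c_[h[m],z[m]]; c=A.mean(0); u=np.linalg.svd(A-c)[2][0]; u*=np.sign(u[0])
    el=np.arctan2(u[1],u[0]); n=c[1]*u[0]-c[0]*u[1]
    print(m.sum(),"elev",el,"perp off",n,"y",np.percentile(y[m],[2,50,98]),"r",np.percentile(A@u,[1,99]))
    top=(W[...,2]>120); 
    a=np.array([140,609]); b=np.array([537,98]); d=(b-a)/np.linalg.norm(b-a); q=W[...,:2]-a
    s=q@d; l=q@np.array([-d[1],d[0]])
    k=top&(s>-60)&(s<700)&(abs(l)<140)
    for s0 in range(-100,700,100):
        kk=k&(s>=s0)&(s<s0+100)
        if kk.sum()>5: print(s0,kk.sum(),np.percentile(W[kk],[1,99],axis=0).round().tolist())
E
```

```text
889 elev 0.6816940202125179 perp off 45.20066558267831 y [-12.47855634  -1.16483339  10.43818221] r [163.88965167 242.42063488]
500 639 [[352.0, 53.0, 120.0], [402.0, 123.0, 131.0]]
600 3096 [[513.0, 65.0, 123.0], [669.0, 142.0, 999.0]]
504 elev 0.8267513534305325 perp off 7.200562930469417 y [ 0.7954439  10.62302413 13.49244234] r [169.22505904 243.52950462]
500 326 [[350.0, 53.0, 120.0], [404.0, 124.0, 130.0]]
600 1984 [[514.0, 78.0, 122.0], [668.0, 144.0, 297.0]]
```

```bash
python3 - <<'E'
from h import *
Rt=toolrot(np.radians(15)); G=grip(.827)-1*by; zt=Rt.as_matrix()[:,2]
print("G",G,"pre",G-95*zt)
o,t=tcp_to(G-95*zt,Rt); print("off units",o/30,"turn deg",t)
# after yaw -? first
s=bot.state(); R=Ro.from_rotvec(s["eef_rot"]); print(np.degrees((R.inv()*toolrot(0)).as_rotvec()))
E
```

```text
G [538.14185262  97.45893728 264.5397195 ] pre [562.21005729 102.4870472  356.30267299]
off units [-17.5002685  -13.29148577  -5.2090938 ] turn deg [  3.12228139  14.73203256 -24.61040783]
[ -0.11640557  -0.03369279 -24.73782254]
```

```bash
python3 -m pendant '[{"gripper":0,"offset":[-0.3,-0.2,-0.6],"turn":[0,0,0]},{"gripper":0,"offset":[-0.6,-0.5,-0.6],"turn":[0,0,0]},{"gripper":0,"offset":[-0.9,-0.7,-0.6],"turn":[0,0,0]},{"gripper":0,"offset":[-0.95,-0.72,-0.6],"turn":[0,0,0]},{"gripper":0,"offset":[-0.95,-0.72,-0.6],"turn":[0,0,0]},{"gripper":0,"offset":[-0.95,-0.72,-0.6],"turn":[0,0,0]},{"gripper":0,"offset":[-0.95,-0.72,-0.6],"turn":[0,0,0]},{"gripper":0,"offset":[-0.95,-0.72,-0.6],"turn":[0,0,0]},{"gripper":0,"offset":[-0.95,-0.72,-0.6],"turn":[0,0,0]},{"gripper":0,"offset":[-0.95,-0.72,-0.6],"turn":[0,0,0]},{"gripper":0,"offset":[-0.95,-0.72,0],"turn":[0,0,0]},{"gripper":0,"offset":[-0.95,-0.72,0],"turn":[0,0,0]}]' 40
python3 - <<'E'
from h import *
Rt=toolrot(np.radians(15)); G=grip(.827)-1*by; zt=Rt.as_matrix()[:,2]
o,t=tcp_to(G-95*zt,Rt); print("off units",o/30,"turn deg",t,bot.state()["q"])
E
```

```text
clock: 1.3
ee_pos: [390.8, 307.5, 382.9]
eef_rot: [0.354, 3.119, 0.003]
ft_force: [0.1, 0.3, 0.6]
finger_gap: 85.6
grasp_force: 0.0
off units [-7.09774338 -5.38236179  0.89253257] turn deg [  3.33838932  14.94856902 -24.60012284] [ 5.79374694e-01 -6.16418926e-02  1.68519281e+00 -3.44747692e-04
  1.51445589e+00 -7.65317108e-01]
```

```bash
python3 -m pendant '[{"gripper":0,"offset":[-0.9,-0.7,0],"turn":[0,0,0]},{"gripper":0,"offset":[-0.9,-0.7,0],"turn":[0,0,0]},{"gripper":0,"offset":[-0.9,-0.7,0],"turn":[0,0,0]},{"gripper":0,"offset":[-0.9,-0.7,0],"turn":[0,0,0]},{"gripper":0,"offset":[-0.9,-0.7,0],"turn":[0,0,0]},{"gripper":0,"offset":[-0.9,-0.7,0],"turn":[0,0,0]},{"gripper":0,"offset":[-0.9,-0.7,0],"turn":[0,0,0]},{"gripper":0,"offset":[0,0,0],"turn":[0,0,-1]},{"gripper":0,"offset":[0,0,0],"turn":[0,0,-1]},{"gripper":0,"offset":[0,0,0],"turn":[0,0,-1]},{"gripper":0,"offset":[0,0,0],"turn":[0,0,-1]},{"gripper":0,"offset":[0,0,0],"turn":[0,0,-1]}]'
python3 -m pendant '[{"gripper":0,"offset":[0,0,0],"turn":[0,1,0]},{"gripper":0,"offset":[0,0,0],"turn":[0,1,0]},{"gripper":0,"offset":[0,0,0],"turn":[0,1,0]},{"gripper":0,"offset":[0,0,0],"turn":[0,0,0]},{"gripper":0,"offset":[0,0,0],"turn":[0,0,0]}]'
python3 - <<'E'
from h import *
Rt=toolrot(np.radians(15)); G=grip(.827)-1*by; zt=Rt.as_matrix()[:,2]
o,t=tcp_to(G+8*zt,Rt); print("off units",o/30,"turn deg",t,bot.state()["q"])
p,d=vision.read_camera("top"); q,e=vision.read_camera("scene")
cv2.imwrite("pics/d1.png",cv2.resize(np.hstack([p[150:330,180:320],q[90:270,215:355]])[:,:,::-1],None,fx=2.8,fy=2.8))
E
```

```text
clock: 2.5
ee_pos: [540.7, 122.8, 381.7]
eef_rot: [-0.335, 3.123, -0.001]
ft_force: [0.0, 0.2, 0.6]
finger_gap: 85.1
grasp_force: 0.0
clock: 3.0
ee_pos: [540.9, 123.2, 380.5]
eef_rot: [0.302, -2.865, 0.04]
ft_force: [-0.8, -0.5, -0.5]
finger_gap: 85.4
grasp_force: 0.0
off units [-0.73824207 -0.81827324  4.06981463] turn deg [-0.06842074  0.01971058  0.23101526] [ 0.15451852  0.25060821  1.3731187  -0.01479983  1.77890709 -1.62757278]
```

View pics/d1.png

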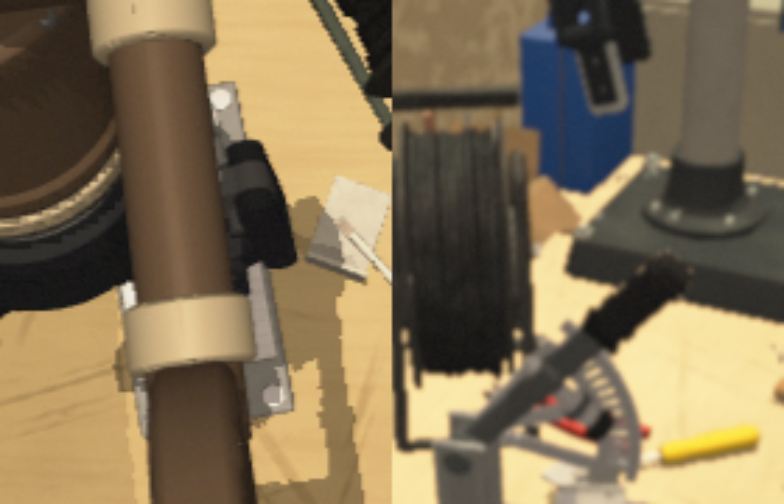

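The scene crop shows the open gripper above the lever's grip, at about (600,60) in the crop, with the grip at (640,300). Now I shift sideways and come down over it.

```bash
python3 -m pendant '[{"gripper":0,"offset":[-0.37,-0.41,0],"turn":[0,0,0]},{"gripper":0,"offset":[-0.37,-0.41,0],"turn":[0,0,0]},{"gripper":0,"offset":[0,0,0.6],"turn":[0,0,0]},{"gripper":0,"offset":[0,0,0.6],"turn":[0,0,0]},{"gripper":0,"offset":[0,0,0.6],"turn":[0,0,0]},{"gripper":0,"offset":[0,0,0.6],"turn":[0,0,0]},{"gripper":0,"offset":[0,0,0.5],"turn":[0,0,0]},{"gripper":0,"offset":[0,0,0.4],"turn":[0,0,0]},{"gripper":0,"offset":[0,0,0.4],"turn":[0,0,0]},{"gripper":0,"offset":[0,0,0.3],"turn":[0,0,0]},{"gripper":0,"offset":[0,0,0],"turn":[0,0,0]},{"gripper":0,"offset":[0,0,0],"turn":[0,0,0]}]'
python3 - <<'E'
from h import *
Rt=toolrot(np.radians(15)); G=grip(.827)-1*by; zt=Rt.as_matrix()[:,2]
o,t=tcp_to(G+8*zt,Rt); print("off units",o/30,"turn deg",t)
q,e=vision.read_camera("scene")
cv2.imwrite("pics/d2.png",cv2.resize(q[130:330,195:355][:,:,::-1],None,fx=3,fy=3))
E
```

```text
clock: 4.3
ee_pos: [536.9, 97.6, 258.9]
eef_rot: [0.303, -2.865, 0.04]
ft_force: [-0.8, -0.4, -0.5]
finger_gap: 85.8
grasp_force: 0.0
off units [ 0.0099543  -0.01246384  0.07637616] turn deg [-0.07457428  0.02565652  0.25665181]
```

View pics/d2.png

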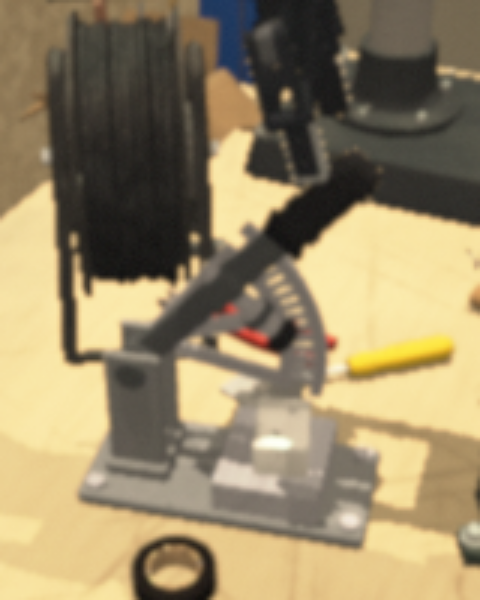

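The crop shows the near finger's tip at about (312,180) in the crop, which is (299,190) in full, just over the grip's side at (320,205). I check that against the projection.

```bash
python3 - <<'E'
from h import *
c,f=cal("scene"); s=bot.state(); zt=Ro.from_rotvec(s["eef_rot"]).as_matrix()[:,2]
def pr(X): k=np.array(c["R"])@X+c["t"]; return (f*k[0]/k[2]+c["cx"]-195)*3,(f*k[1]/k[2]+c["cy"]-130)*3
T=s["ee_pos"]
for b in(-5,8):
  for w in (43,55): print(b,w,pr(T+b*zt+w*by))
print("G",pr(grip(.827)),"G +y side",pr(grip(.827)+12*by),"end",pr(PV+245*(-np.cos(.827)*bx+np.sin(.827)*Z)))
E
```

```text
-5 43 (np.float64(325.1899896428946), np.float64(231.30600742576715))
-5 55 (np.float64(321.9305143358828), np.float64(241.36394809110533))
8 43 (np.float64(329.8356037697434), np.float64(249.02740141764886))
8 55 (np.float64(326.66827603199954), np.float64(259.24745136813357))
G (np.float64(336.7442361367), np.float64(197.52862308531303)) G +y side (np.float64(333.79242359866964), np.float64(206.66230665757774)) end (np.float64(375.2996044401956), np.float64(166.34003402533992))
```

```bash
python3 - <<'E'
from h import *
q,e=vision.read_camera("scene"); Y=pts("scene",e); s=bot.state(); R=Ro.from_rotvec(s["eef_rot"])
L=(Y-s["ee_pos"])@R.as_matrix()
m=(abs(L[...,0])<60)&(abs(L[...,1])<70)&(L[...,2]>-90)&(L[...,2]<30)
for z0 in range(-90,30,10):
    k=m&(L[...,2]>=z0)&(L[...,2]<z0+10); 
    if k.sum()>3: print(z0,k.sum(),np.percentile(L[k],[3,97],axis=0).round().tolist())
E
```

```text
-90 61 [[-4.0, -50.0, -89.0], [13.0, 59.0, -80.0]]
-80 103 [[-10.0, -46.0, -80.0], [11.0, 57.0, -70.0]]
-70 109 [[-9.0, -46.0, -69.0], [11.0, 57.0, -60.0]]
-60 116 [[-10.0, -45.0, -59.0], [11.0, 56.0, -51.0]]
-50 56 [[-9.0, -45.0, -50.0], [11.0, 50.0, -44.0]]
-40 65 [[3.0, -8.0, -36.0], [24.0, 13.0, -30.0]]
-30 105 [[-9.0, -1.0, -30.0], [30.0, 13.0, -20.0]]
-20 143 [[-24.0, -0.0, -20.0], [30.0, 14.0, -10.0]]
-10 140 [[-37.0, -3.0, -10.0], [19.0, 13.0, -0.0]]
0 127 [[-49.0, -7.0, 0.0], [-1.0, 14.0, 9.0]]
10 87 [[-58.0, 4.0, 10.0], [-13.0, 15.0, 20.0]]
20 58 [[-59.0, 3.0, 20.0], [-28.0, 15.0, 29.0]]
```

```bash
python3 - <<'E'
from h import *
s=bot.state(); R=Ro.from_rotvec(s["eef_rot"])
print(s["ee_pos"],s["q"])
for n in("scene","top"):
    q,e=vision.read_camera(n); L=(pts(n,e)-s["ee_pos"])@R.as_matrix()
    m=(abs(L[...,0])<90)&(abs(L[...,1])<90)&(L[...,2]>-240)&(L[...,2]<-40)
    for z0 in range(-240,-40,15):
        k=m&(L[...,2]>=z0)&(L[...,2]<z0+15); 
        if k.sum()>3: print(n,z0,k.sum(),np.percentile(L[k],[3,97],axis=0).round().tolist())
    cv2.imwrite(f"pics/e_{n}.png",q[:,:,::-1])
q=cv2.imread("pics/e_scene.png")[60:230,230:370]; cv2.imwrite("pics/e1.png",cv2.convertScaleAbs(cv2.resize(q,None,fx=3.5,fy=3.5,interpolation=2),alpha=1.8,beta=30))
E
```

```text
[537.37123178  97.70970502 259.54591141] [ 0.11580468  0.2906682   1.5588699  -0.02452147  1.55098382 -1.6619691 ]
scene -240 405 [[-28.0, 2.0, -240.0], [35.0, 36.0, -226.0]]
scene -225 348 [[-26.0, 5.0, -225.0], [34.0, 35.0, -210.0]]
scene -210 432 [[-30.0, -2.0, -210.0], [37.0, 36.0, -195.0]]
scene -195 399 [[-28.0, 4.0, -195.0], [37.0, 38.0, -181.0]]
scene -180 377 [[-29.0, 4.0, -180.0], [38.0, 38.0, -165.0]]
scene -165 207 [[-24.0, 9.0, -165.0], [36.0, 38.0, -151.0]]
scene -150 327 [[-11.0, -17.0, -149.0], [18.0, 69.0, -136.0]]
scene -135 288 [[-10.0, -62.0, -135.0], [20.0, 71.0, -121.0]]
scene -120 237 [[-10.0, -64.0, -119.0], [17.0, 73.0, -105.0]]
scene -105 235 [[-11.0, -65.0, -104.0], [15.0, 74.0, -91.0]]
scene -90 104 [[-6.0, -49.0, -89.0], [12.0, 58.0, -76.0]]
scene -75 171 [[-9.0, -45.0, -75.0], [11.0, 57.0, -61.0]]
scene -60 160 [[-10.0, -45.0, -60.0], [11.0, 56.0, -45.0]]
scene -45 5 [[-4.0, -45.0, -45.0], [8.0, 48.0, -44.0]]
top -240 486 [[11.0, -33.0, -240.0], [36.0, 32.0, -225.0]]
top -225 216 [[11.0, -34.0, -225.0], [36.0, 30.0, -215.0]]
top -210 655 [[11.0, -34.0, -205.0], [38.0, 33.0, -196.0]]
top -195 296 [[19.0, -32.0, -194.0], [39.0, 31.0, -181.0]]
top -180 280 [[19.0, -32.0, -179.0], [39.0, 31.0, -165.0]]
top -165 49 [[-5.0, -32.0, -165.0], [38.0, 63.0, -150.0]]
top -150 579 [[-9.0, -68.0, -149.0], [14.0, 67.0, -137.0]]
top -135 190 [[-9.0, -71.0, -134.0], [18.0, 68.0, -120.0]]
top -120 262 [[3.0, -72.0, -120.0], [19.0, 69.0, -106.0]]
top -105 315 [[-6.0, -73.0, -104.0], [15.0, 70.0, -91.0]]
top -90 38 [[8.0, 43.0, -90.0], [15.0, 61.0, -76.0]]
top -75 31 [[7.0, 43.0, -73.0], [13.0, 55.0, -61.0]]
top -60 36 [[3.0, 42.0, -60.0], [13.0, 55.0, -47.0]]
```

View pics/e1.png

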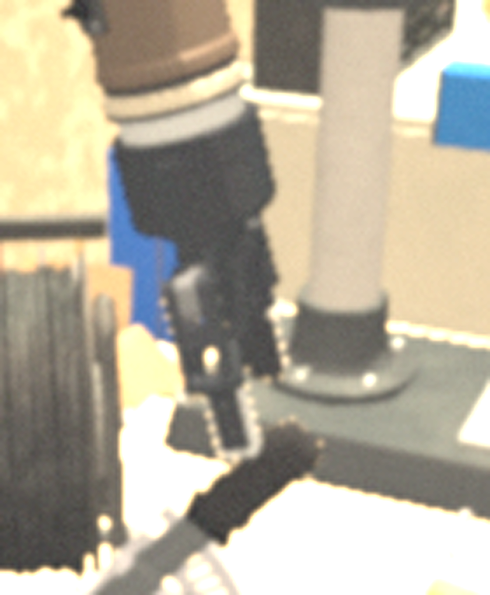

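Both cameras put the real fingertips about 39 mm short of where the reported TCP says. The lateral position is fine. I trust the cameras, go 44 mm deeper and look again.

```bash
python3 -m pendant '[{"gripper":0,"offset":[0,0,0.37],"turn":[0,0,0]},{"gripper":0,"offset":[0,0,0.37],"turn":[0,0,0]},{"gripper":0,"offset":[0,0,0.37],"turn":[0,0,0]},{"gripper":0,"offset":[0,0,0.36],"turn":[0,0,0]},{"gripper":0,"offset":[0,0,0],"turn":[0,0,0]},{"gripper":0,"offset":[0,0,0],"turn":[0,0,0]}]'
python3 - <<'E'
from h import *
q,e=vision.read_camera("scene"); Y=pts("scene",e); s=bot.state(); R=Ro.from_rotvec(s["eef_rot"])
L=(Y-s["ee_pos"])@R.as_matrix()
print("G in tool",R.inv().apply(grip(.827)-s["ee_pos"]),"pivot in tool",R.inv().apply(PV-s["ee_pos"]),s["ft_torque"])
m=(abs(L[...,0])<60)&(abs(L[...,1]-50)<15)&(L[...,2]>-90)&(L[...,2]<30)
print(np.percentile(L[m],[2,98],axis=0))
cv2.imwrite("pics/f1.png",cv2.convertScaleAbs(cv2.resize(q[60:260,215:375][:,:,::-1],None,fx=3,fy=3,interpolation=2),alpha=1.8,beta=30))
E
```

```text
clock: 5.1
ee_pos: [525.1, 95.1, 215.6]
eef_rot: [0.303, -2.864, 0.04]
ft_force: [-1.0, -0.0, 0.3]
finger_gap: 85.4
grasp_force: 0.0
G in tool [  0.28055116   0.58861259 -49.98281709] pivot in tool [-1.77036233e+02 -6.57986455e-02  6.25264262e+01] [ 0.01559512 -0.13782283 -0.04923257]
[[-10.10836644  43.70343507 -86.68324521]
 [ 12.21182035  57.59634379 -45.04979703]]
```

View pics/f1.png

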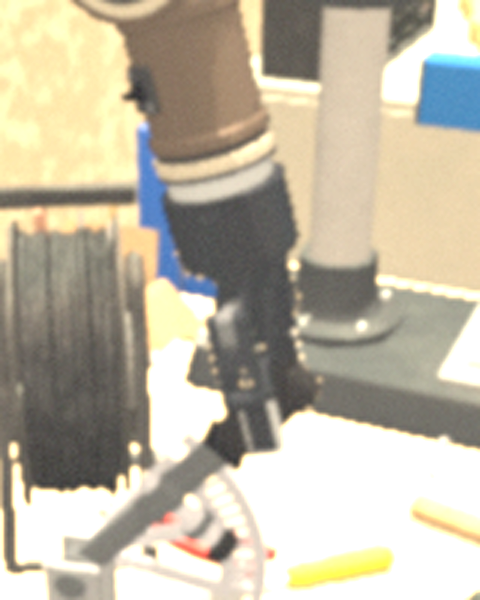

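The fingers now straddle the grip, with the near tip at about (262,440) in the crop, so I close them.

```bash
python3 -m pendant '[{"gripper":150,"offset":[0,0,0],"turn":[0,0,0]},{"gripper":150,"offset":[0,0,0],"turn":[0,0,0]},{"gripper":150,"offset":[0,0,0],"turn":[0,0,0]},{"gripper":150,"offset":[0,0,0],"turn":[0,0,0]},{"gripper":255,"offset":[0,0,0],"turn":[0,0,0]},{"gripper":255,"offset":[0,0,0],"turn":[0,0,0]},{"gripper":255,"offset":[0,0,0],"turn":[0,0,0]},{"gripper":255,"offset":[0,0,0],"turn":[0,0,0]},{"gripper":255,"offset":[0,0,0],"turn":[0,0,0]},{"gripper":255,"offset":[0,0,0],"turn":[0,0,0]}]' 40
python3 - <<'E'
from h import *
s=bot.state(); print(s["ft_torque"])
# rigid step about pivot: 0.03 rad
R=Ro.from_rotvec(s["eef_rot"]); r=R.inv().apply(s["ee_pos"]-PV)
for d in (.02,.03,.04):
    Q=Ro.from_rotvec([0,-d,0]); print(d,(Q.apply(r)-r)/30,np.degrees(-d)/5)
E
```

```text
clock: 6.15
ee_pos: [525.1, 95.7, 217.1]
eef_rot: [0.302, -2.865, 0.039]
ft_force: [-4.9, 2.9, 6.3]
finger_gap: 23.7
grasp_force: 44.2
[-0.08952251  0.12647454 -0.53770309]
0.02 [0.04092621 0.         0.1189383 ] -0.2291831180523293
0.03 [0.06049525 0.         0.17870844] -0.3437746770784939
0.04 [0.07946563 0.         0.23867128] -0.4583662361046586
```

Gap 23.7 mm, so the button is fully in. Now the swing: each row is the same rigid step about the pivot.

```bash
python3 -m pendant '[{"gripper":255,"offset":[0.04,0,0.12],"turn":[0,-0.23,0]},{"gripper":255,"offset":[0.04,0,0.12],"turn":[0,-0.23,0]},{"gripper":255,"offset":[0.04,0,0.12],"turn":[0,-0.23,0]},{"gripper":255,"offset":[0.04,0,0.12],"turn":[0,-0.23,0]},{"gripper":255,"offset":[0,0,0],"turn":[0,0,0]}]' 40
cat >> h.py <<'E'
def lev():
    s=bot.state(); R=Ro.from_rotvec(s["eef_rot"]); d=s["ee_pos"]-PV
    zt=R.as_matrix()[:,2]; tilt=np.arctan2(-zt@bx,-zt[2])
    g=s["ee_pos"]-50*zt-PV; th=np.arctan2(g[2],-g@bx)
    ft=-(s["ft_force"]@(np.sin(th)*bx+np.cos(th)*Z)) # tangential (down-swing) reaction
    print("clock",s["clock"],"tilt deg",np.degrees(tilt),"lever from pos",.85-th,"from tilt",.023+np.radians(15)-tilt,"r",np.hypot(g[2],g@bx),"resist N",-ft,"gap",s["finger_gap"],"F",s["ft_force"].round(1),"off-y",g@by)
E
python3 -c "from h import *; lev()"
```

```text
clock: 6.65
ee_pos: [516.5, 93.9, 203.5]
eef_rot: [0.31, -2.944, 0.027]
ft_force: [-5.2, 2.2, 5.0]
finger_gap: 23.6
grasp_force: 44.0
clock 6.65 tilt deg 10.45193143345241 lever from pos 0.10611016661103911 from tilt 0.10237877109271429 r 210.65544370250203 resist N 0.5575869797159709 gap 23.56685444266008 F [-5.2  2.2  5. ] off-y -0.021453945407702398
```

```bash
python3 -m pendant '[{"gripper":255,"offset":[0.06,0,0.18],"turn":[0,-0.344,0]},{"gripper":255,"offset":[0.06,0,0.18],"turn":[0,-0.344,0]},{"gripper":255,"offset":[0.06,0,0.18],"turn":[0,-0.344,0]},{"gripper":255,"offset":[0.06,0,0.18],"turn":[0,-0.344,0]},{"gripper":255,"offset":[0.06,0,0.18],"turn":[0,-0.344,0]},{"gripper":255,"offset":[0.06,0,0.18],"turn":[0,-0.344,0]},{"gripper":255,"offset":[0.06,0,0.18],"turn":[0,-0.344,0]},{"gripper":255,"offset":[0.06,0,0.18],"turn":[0,-0.344,0]},{"gripper":255,"offset":[0.06,0,0.18],"turn":[0,-0.344,0]},{"gripper":255,"offset":[0.06,0,0.18],"turn":[0,-0.344,0]},{"gripper":255,"offset":[0.06,0,0.18],"turn":[0,-0.344,0]},{"gripper":255,"offset":[0,0,0],"turn":[0,0,0]}]' 40
python3 - <<'E'
from h import *
lev()
q,e=vision.read_camera("scene")
cv2.imwrite("pics/g1.png",cv2.convertScaleAbs(cv2.resize(q[180:320,205:345][:,:,::-1],None,fx=4,fy=4,interpolation=2),alpha=1.3,beta=10))
E
```

```text
clock: 7.85
ee_pos: [495.0, 89.6, 143.5]
eef_rot: [-0.314, 2.979, 0.026]
ft_force: [-4.6, 4.7, -0.2]
finger_gap: 23.5
grasp_force: 43.2
clock 7.85 tilt deg -8.422755449271397 lever from pos 0.4446951951759363 from tilt 0.43180420247922957 r 210.37167528249444 resist N -1.6153530089363575 gap 23.46706873049859 F [-4.6  4.7 -0.2] off-y 0.056323107051472344
```

View pics/g1.png

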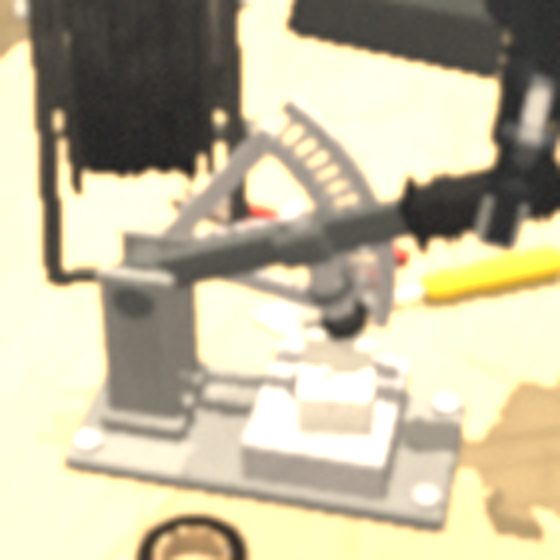

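The crop shows the black pad at (345,325), a little above the white block at (340,380). I go on in small steps and feel for contact.

```bash
python3 -m pendant '[{"gripper":255,"offset":[0.04,0,0.12],"turn":[0,-0.23,0]},{"gripper":255,"offset":[0.04,0,0.12],"turn":[0,-0.23,0]},{"gripper":255,"offset":[0,0,0],"turn":[0,0,0]},{"gripper":255,"offset":[0,0,0],"turn":[0,0,0]}]' 40 >/dev/null
python3 -c "from h import *; lev()"
python3 -m pendant '[{"gripper":255,"offset":[0.04,0,0.12],"turn":[0,-0.23,0]},{"gripper":255,"offset":[0.04,0,0.12],"turn":[0,-0.23,0]},{"gripper":255,"offset":[0,0,0],"turn":[0,0,0]},{"gripper":255,"offset":[0,0,0],"turn":[0,0,0]}]' 40 >/dev/null
python3 -c "from h import *; lev()"
```

```text
clock 8.3 tilt deg -10.592984971853651 lever from pos 0.48326494571328793 from tilt 0.4696818531722745 r 210.33399028547262 resist N -0.581283908309905 gap 23.738132109233202 F [-5.   4.5  0.9] off-y 0.06694977457649201
clock 8.7 tilt deg -12.894423215352457 lever from pos 0.5238064561608979 from tilt 0.5098495280526436 r 210.29646373515632 resist N -0.8053899222120641 gap 23.637607580653487 F [-5.3  5.   0.6] off-y 0.057235907896241583
```

```bash
for i in 1; do python3 -m pendant '[{"gripper":255,"offset":[0.04,0,0.12],"turn":[0,-0.23,0]},{"gripper":255,"offset":[0.04,0,0.12],"turn":[0,-0.23,0]},{"gripper":255,"offset":[0,0,0],"turn":[0,0,0]},{"gripper":255,"offset":[0,0,0],"turn":[0,0,0]}]' 40 >/dev/null
python3 -c "from h import *; lev()"; done
python3 -m pendant '[{"gripper":255,"offset":[0.04,0,0.12],"turn":[0,-0.23,0]},{"gripper":255,"offset":[0,0,0],"turn":[0,0,0]},{"gripper":255,"offset":[0,0,0],"turn":[0,0,0]}]' 40 >/dev/null
python3 -c "from h import *; lev()"
python3 -m pendant '[{"gripper":255,"offset":[0.04,0,0.12],"turn":[0,-0.23,0]},{"gripper":255,"offset":[0,0,0],"turn":[0,0,0]},{"gripper":255,"offset":[0,0,0],"turn":[0,0,0]}]' 40 >/dev/null
python3 -c "from h import *; lev()"
```

```text
clock 9.1 tilt deg -15.195007386056915 lever from pos 0.5644137084034322 from tilt 0.5500022965506997 r 210.29345352881964 resist N -1.1795314738767597 gap 23.61307690446156 F [-4.9  6.1 -0.2] off-y 0.08179657720756527
clock 9.4 tilt deg -16.34843046902083 lever from pos 0.5843850864277668 from tilt 0.5701333270169238 r 210.26886684382612 resist N -1.0252141520598639 gap 23.328747747794022 F [-4.   4.9 -0.3] off-y 0.0659821712000073
clock 9.7 tilt deg -17.494875938755 lever from pos 0.6047970840242212 from tilt 0.590142575158358 r 210.27375858094425 resist N -0.648854653861832 gap 23.507178481808758 F [-4.4  4.7  0.2] off-y 0.05333555757878034
```

```bash
python3 -m pendant '[{"gripper":255,"offset":[0.04,0,0.12],"turn":[0,-0.23,0]},{"gripper":255,"offset":[0,0,0],"turn":[0,0,0]},{"gripper":255,"offset":[0,0,0],"turn":[0,0,0]}]' 40 >/dev/null
python3 -c "from h import *; lev()"
python3 -m pendant '[{"gripper":255,"offset":[0.04,0,0.12],"turn":[0,-0.23,0]},{"gripper":255,"offset":[0,0,0],"turn":[0,0,0]},{"gripper":255,"offset":[0,0,0],"turn":[0,0,0]}]' 40 >/dev/null
python3 -c "from h import *; lev()"
python3 -m pendant '[{"gripper":255,"offset":[0.04,0,0.12],"turn":[0,-0.23,0]},{"gripper":255,"offset":[0,0,0],"turn":[0,0,0]},{"gripper":255,"offset":[0,0,0],"turn":[0,0,0]}]' 40 >/dev/null
python3 - <<'E'
from h import *
lev()
q,e=vision.read_camera("scene")
cv2.imwrite("pics/g2.png",cv2.convertScaleAbs(cv2.resize(q[230:310,250:330][:,:,::-1],None,fx=7,fy=7,interpolation=2),alpha=1.1,beta=0))
E
```

```text
clock 10.0 tilt deg -18.649836497340385 lever from pos 0.6248667730026288 from tilt 0.6103004396363458 r 210.25143239660187 resist N -0.5387116137126972 gap 23.433863753501186 F [-3.6  5.4  0. ] off-y 0.07490028395066688
clock 10.3 tilt deg -19.802011742602218 lever from pos 0.6449740188859987 from tilt 0.6304096912261381 r 210.24539656710942 resist N -0.27066863191810114 gap 24.06571963508784 F [-3.5  6.6  0.2] off-y 0.07497004866748219
clock 10.6 tilt deg -20.95714028183652 lever from pos 0.6636132866907182 from tilt 0.6505704875195291 r 210.21301032317766 resist N 1.989674063899879 gap 23.880730062022156 F [-5.4  5.8  2.8] off-y 0.06941445849168348
```

View pics/g2.png

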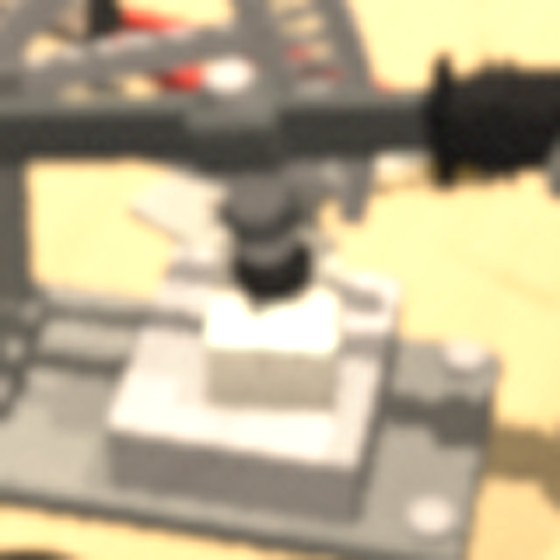

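The crop shows the pad's bottom at (270,295) on the block's top edge, and the resistance jumped by about 2.3 N. Contact is at a lever angle of about 0.65. I go on for about 0.12 rad more.

```bash
python3 -m pendant '[{"gripper":255,"offset":[0.04,0,0.12],"turn":[0,-0.23,0]},{"gripper":255,"offset":[0.02,0,0.06],"turn":[0,-0.115,0]},{"gripper":255,"offset":[0.02,0,0.06],"turn":[0,-0.115,0]},{"gripper":255,"offset":[0,0,0],"turn":[0,0,0]},{"gripper":255,"offset":[0,0,0],"turn":[0,0,0]}]' 40 >/dev/null
python3 -c "from h import *; lev()"
python3 -m pendant '[{"gripper":255,"offset":[0.02,0,0.06],"turn":[0,-0.115,0]},{"gripper":255,"offset":[0.02,0,0.06],"turn":[0,-0.115,0]},{"gripper":255,"offset":[0.02,0,0.06],"turn":[0,-0.115,0]},{"gripper":255,"offset":[0,0,0],"turn":[0,0,0]},{"gripper":255,"offset":[0,0,0],"turn":[0,0,0]}]' 40 >/dev/null
python3 -c "from h import *; lev()"
```

```text
clock 11.15 tilt deg -23.25660087666822 lever from pos 0.7030786030092253 from tilt 0.6907036459192095 r 210.2065523265274 resist N 2.743958348151433 gap 23.50576917509471 F [-5.7  6.2  3.4] off-y 0.08640302236824741
clock 11.65 tilt deg -24.98082132737371 lever from pos 0.7329055553627051 from tilt 0.7207969698142409 r 210.183916614308 resist N 4.342561502246508 gap 24.063364551584776 F [-6.4  6.2  5. ] off-y 0.08606051720765753
```

```bash
python3 -m pendant '[{"gripper":255,"offset":[0.02,0,0.06],"turn":[0,-0.115,0]},{"gripper":255,"offset":[0.02,0,0.06],"turn":[0,-0.115,0]},{"gripper":255,"offset":[0.02,0,0.06],"turn":[0,-0.115,0]},{"gripper":255,"offset":[0,0,0],"turn":[0,0,0]},{"gripper":255,"offset":[0,0,0],"turn":[0,0,0]}]' 40 >/dev/null
python3 -c "from h import *; lev()"
python3 -m pendant '[{"gripper":255,"offset":[0.02,0,0.06],"turn":[0,-0.115,0]},{"gripper":255,"offset":[0.02,0,0.06],"turn":[0,-0.115,0]},{"gripper":255,"offset":[0,0,0],"turn":[0,0,0]},{"gripper":255,"offset":[0,0,0],"turn":[0,0,0]}]' 40 >/dev/null
python3 - <<'E'
from h import *
lev()
q,e=vision.read_camera("scene"); Y=pts("scene",e)-PV
h=-(Y@bx); y=Y@by; z=Y[...,2]
# lever bar near +y side / top between r 40..160
m=(h>40)&(h<160)&(abs(y)<14)&(z>-25)&(z<90)&(z>0.0*h-5)
for a in np.arange(0,.2,.01):
    n=z*np.cos(a)-h*np.sin(a); 
A=np.c_[h[m],z[m]]; el=.07
for _ in range(8):
    n=A[:,1]*np.cos(el)-A[:,0]*np.sin(el); A2=A[abs(n)<13]; k=np.polyfit(A2[:,0],A2[:,1],1); el=np.arctan(k[0])
print("lever by depth",.85-el,k,len(A2))
E
```

```text
clock 12.15 tilt deg -26.712716035125794 lever from pos 0.7628771384946652 from tilt 0.7510242347623798 r 210.13426387400892 resist N 4.7934768991775405 gap 23.51122264072943 F [-7.4  5.2  5.3] off-y 0.08214526403654687
clock 12.55 tilt deg -27.86207678367965 lever from pos 0.7829263927565385 from tilt 0.7710843641178312 r 210.14325698455323 resist N 6.659473836359746 gap 23.870619522943283 F [-9.3  3.7  7.2] off-y 0.10537910460285223
lever by depth 0.7918076642977672 [0.05825811 4.31893002] 437
```

```bash
python3 -m pendant '[{"gripper":255,"offset":[0.02,0,0.06],"turn":[0,-0.115,0]},{"gripper":255,"offset":[0.02,0,0.06],"turn":[0,-0.115,0]},{"gripper":255,"offset":[0,0,0],"turn":[0,0,0]},{"gripper":255,"offset":[0,0,0],"turn":[0,0,0]}]' 40 >/dev/null
python3 -c "from h import *; lev()"
python3 -m pendant '[{"gripper":0,"offset":[0,0,0],"turn":[0,0,0]},{"gripper":0,"offset":[0,0,0],"turn":[0,0,0]},{"gripper":0,"offset":[0,0,0],"turn":[0,0,0]},{"gripper":0,"offset":[0,0,0],"turn":[0,0,0]},{"gripper":0,"offset":[0,0,0],"turn":[0,0,0]},{"gripper":0,"offset":[0,0,0],"turn":[0,0,0]},{"gripper":0,"offset":[0,0,0],"turn":[0,0,0]},{"gripper":0,"offset":[0,0,0],"turn":[0,0,0]},{"gripper":0,"offset":[0,0,0],"turn":[0,0,0]},{"gripper":0,"offset":[0,0,0],"turn":[0,0,0]}]'
python3 - <<'E'
from h import *
def dep():
    q,e=vision.read_camera("scene"); Y=pts("scene",e)-PV
    h=-(Y@bx); y=Y@by; z=Y[...,2]
    m=(h>40)&(h<160)&(abs(y)<14)&(z>-25)&(z<90)
    A=np.c_[h[m],z[m]]; el=.07
    for _ in range(8):
        n=A[:,1]*np.cos(el)-A[:,0]*np.sin(el); A2=A[abs(n)<13]; k=np.polyfit(A2[:,0],A2[:,1],1); el=np.arctan(k[0])
    print("lever by depth",.85-el,k,len(A2)); return q
dep(); q=dep()
cv2.imwrite("pics/g3.png",cv2.resize(q[200:310,240:350][:,:,::-1],None,fx=5,fy=5,interpolation=2))
E
```

```text
clock 13.0 tilt deg -29.017677878323664 lever from pos 0.8030719812115126 from tilt 0.7912534080590199 r 210.12969055847282 resist N 6.225171010066035 gap 23.53392027661432 F [-7.8  5.5  6.5] off-y 0.09286668276776601
clock: 14.0
ee_pos: [496.6, 89.0, 76.8]
eef_rot: [-0.277, 2.619, 0.072]
ft_force: [0.4, 0.3, -0.5]
finger_gap: 85.3
grasp_force: 0.0
lever by depth 0.7364107239360953 [0.11408034 3.61154085] 417
lever by depth 0.7422258070602521 [0.10819342 3.75172615] 398
```

View pics/g3.png

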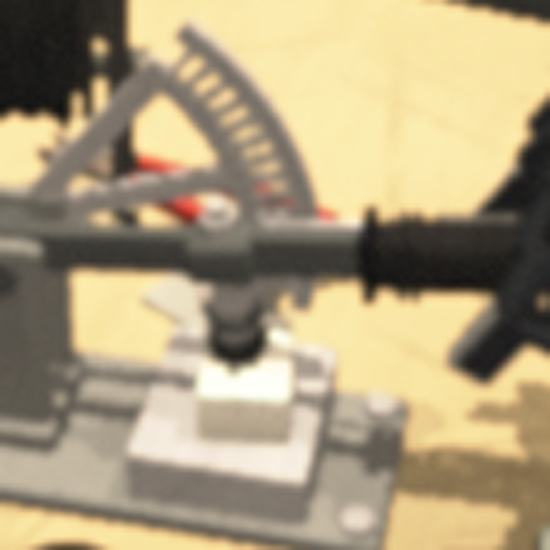

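The crop shows the lever at about 0.74 rad, which matches a hole (0.023 + 9 x 0.08), with the foot pressed on the block at (235,350). I back the open hand off along its own axis.

```bash
python3 -m pendant '[{"gripper":0,"offset":[0,0,-0.3],"turn":[0,0,0]},{"gripper":0,"offset":[0,0,-0.4],"turn":[0,0,0]},{"gripper":0,"offset":[0,0,-0.5],"turn":[0,0,0]},{"gripper":0,"offset":[0,0,-0.5],"turn":[0,0,0]},{"gripper":0,"offset":[0,0,-0.5],"turn":[0,0,0]},{"gripper":0,"offset":[0,0,-0.5],"turn":[0,0,0]},{"gripper":0,"offset":[0,0,-0.5],"turn":[0,0,0]},{"gripper":0,"offset":[0,0,0],"turn":[0,0,0]},{"gripper":0,"offset":[0,0,0],"turn":[0,0,0]},{"gripper":0,"offset":[0,0,0],"turn":[0,0,0]}]'
python3 - <<'E'
from h import *
q,e=vision.read_camera("scene"); Y=pts("scene",e)-PV
h=-(Y@bx); y=Y@by; z=Y[...,2]
m=(h>40)&(h<160)&(abs(y)<14)&(z>-25)&(z<90)
A=np.c_[h[m],z[m]]; el=.1
for _ in range(8):
    n=A[:,1]*np.cos(el)-A[:,0]*np.sin(el); A2=A[abs(n)<13]; k=np.polyfit(A2[:,0],A2[:,1],1); el=np.arctan(k[0])
print("lever",.85-el)
# block top centroid now vs. button side from the top view
s=bot.state(); print(s["ft_force"],s["clock"])
E
```

```text
clock: 15.1
ee_pos: [450.4, 79.2, 160.0]
eef_rot: [-0.277, 2.62, 0.072]
ft_force: [-0.1, 0.6, 1.4]
finger_gap: 85.6
grasp_force: 0.0
lever 0.73532505030262
[-0.15802547  0.19091708  0.4677307 ] 15.15
```

The lever stayed at about 0.74 after the hand came off, so I hand in.

```bash
python3 -c "from rig import bot; print(bot.hand_in())"
```

```text
the job is handed in; nothing more can be done
None
```

I handed the job in at about 15 s, with no verdict returned: by my camera measurements the lever stayed at about 0.74 rad after release, where I expect a latch hole, with the foot pressed roughly 8 mm onto the block (estimated, not measured) and the hand clear.

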